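# Show the bored face of a clamped block to the inspection camera

### The job

The milled block sits in the slide-jaw fixture with its bored face hidden against the fixed jaw. Slide the jaw back by its tab, lift the block out and hold it up in the air in front of the inspection camera, right way up, with the bored face square to the lens, the bore centred on the line of sight and the face about 100 mm from the lens; note that the camera looks a little downward. Finish while still holding it there, without ever touching the camera or shifting the loose things on the plate.

Things in the scene. Friction and masses are not known exactly. Their poses are not given: they have to be found in the camera images.
- fixture: dark steel slide-jaw fixture, fixed to the plate; base 190 (x -110..+80) x 64 x 14 mm. Origin on the plate; x points from sliding jaw to fixed jaw, away from the robot within 20 deg; z up. Fixed jaw: grey, x +30..+50, 40 mm wide, top 62 mm above the plate. Sliding jaw: grey, 40 mm wide; its steel lip (top 54.5 mm up) reaches 8 mm over the block's shoulder when shut and keeps the block from being lifted
- jaw (a joint): travel of the sliding jaw in m: 0 shut against the block, grows as it slides along the fixture's -x (away from the block, roughly towards the robot), stop at 0.036. It moves against about 3 N of friction and stays where it is left; from about 0.015 the lip is well clear of the block
- jaw_tab (a point): grip point on the upright dark tab of the sliding jaw, 74 mm above the plate; the tab is 12 mm (fixture x) x 18 mm (fixture y) and stands from 54 to 88 mm above the plate. Axes as the fixture's. With the jaw shut it is 47 mm from the block's centre along the fixture's x
- block_center (a point): centre, 44 mm above the plate at the start, of the upright aluminium block 40 (x) x 44 (y) x 60 mm (z), 0.15-0.31 kg, on the fixture's 14 mm base, axes as the fixture's. A step is milled on its -x side: the upper 30 mm span only x -8..+20 mm. The +x face is the bored one, at first against the fixed jaw. The plain y faces stand free, 2 mm proud of the jaws: grip there
- bore (a point): centre of the 22 mm blind bore, in the middle of the bored 44 x 60 mm face, on its surface: 20 mm from the block's centre along the block's +x. Axes as the block's; its x points out of the face
- lens (a point): middle of the front of the camera's lens, 212 mm above the plate. The head is a grey box with a black round barrel (36-42 mm) on a steel post beyond the work, looking back roughly towards the robot (within 20 deg) and 25 deg downward. x of this frame points back and up into the camera, against its line of sight; y is level; z is up, square to the line of sight
- view_point (a point): point in the air where the bore's centre must be: on the line of sight, 100 mm in front of the lens, 170 mm above the plate. Axes as the lens point's; the block is right when its own x, y, z lie along them (bored face towards the lens, block leaning 25 deg with its top towards the robot)
- inspection_camera: the camera's stand, fixed to the plate: base 110 x 90 x 14 mm and a 16 mm post 300 mm high. Origin on the plate on the post's axis; x points away from where it looks, z up. The lens is 100 mm from the post along -x. Do not touch
- spare_v_block_a: loose steel V-block 33 x 40 x 34 mm, origin at its underside; leave alone
- spare_v_block_b: loose steel V-block 33 x 40 x 34 mm, origin at its underside; leave alone
- loose_housing_a: loose turned aluminium housing, 46 mm across, 38 mm high, origin at its underside; leave alone
- loose_housing_b: loose turned aluminium bush with a flange, 46 mm across, 34 mm high, origin at its underside; leave alone
- long_hex_key: loose hex key 33 x 82 x 5 mm, origin at its underside; leave alone

How it is judged:
On the way, in this order (a step that is already met when the one before it is completed fails the run):
1. the jaw has been slid back at least 13 mm while the block still stands in the fixture (value of joint jaw above 0.013 m and height (world z) of block_center below 0.06 m and horizontal distance between block_center and fixture below 0.035 m), for 0.1 s.
2. the block has been lifted out, clear of the fixture, in the fingers (height (world z) of block_center above 0.11 m and contact force between the fingers and block above 0.5 N), for 0.1 s.
At the end, for the whole second after the job is handed in: The block is held still in the air by the fingers alone, right way up, bore centre within 15 mm of the point 100 mm in front of the lens, bored face towards the lens and both its facing and its upright within about 10 degrees (0.17 rad) of square (all of step 2 and distance between bore and view_point below 0.015 m and angle between the x axis of bore and the x axis of view_point, either way round below 0.17 rad and angle between the z axis of bore and the z axis of view_point, either way round below 0.17 rad and x of block_center in the frame of view_point below 0 m and angle between bore's own z axis and vertical below 0.75 rad and contact force between block and fixture below 0.05 N and contact force between block and inspection_camera below 0.05 N and linear speed of block below 0.02 m/s); the arm keeps its last pose, push and grip.
It fails at once if the camera or its stand is touched (contact force between anything else and inspection_camera above 1 N).
It fails at once if a loose thing is shifted by more than 20 mm (distance of any of spare_v_block_a, spare_v_block_b, loose_housing_a, loose_housing_b, long_hex_key from where it was at the start of the episode above 0.02 m).
It also fails if it takes over 48 s, if anything falls off the work surface, if the arm or the gripper's body presses on something with over 40 N, if the wrist force passes 120 N, or if a joint passes its speed limit or range.

### The arm

A 6-joint arm with a two-finger parallel gripper is mounted at the origin on a cart in front of the work surface, level with it; the furniture and walls round the work are solid. World frame = base frame: x ahead of the robot, y to its left, z up, the work surface at z = 0. Lengths are in m, angles in rad, forces in N, time in s.
With the tool pointing down it reaches from about 0.25 to 0.775 m from the base axis. Payload 8.9 kg.
Tool frame: the origin (TCP) lies at the very end of the fingers, on their centre line; the grasp point (between the pads) lies 19 mm behind it; y points along the fingers, x is the direction in which the jaws open and shut, and the axes are right-handed (so a half turn about y gives the same grasp; the last joint's range is limited). The gripper opens to 85 mm and grips with 20 to 120 N. Pads are 22 mm wide; open, the fingers measure 114 mm over their backs; the gripper's body (76 mm by 85 mm) begins 54 mm behind the grasp point. The pads swing forward as they close: fully open they stand 13 mm farther back than shut.
Start: joints at [-1.448, 0.291, -0.153, 1.127, 0, 1.431], TCP at [0.136, -0.507, 0.197] pointing down, gripper open.
Joint ranges: [-2.52, 2.52], [-0.91, 1.74], [-1.3, 1.37], [-1.96, 2.02], [-1.52, 1.47], [-3.14, 3.14]. Speed limits (rad/s): [2.22, 2.22, 2.79, 3.14, 3.14, 3.14].

### API

Orientations are given as a unit quaternion [w, x, y, z].
In Python, from cell import env, camera gives the robot as it stands.
- The arm moves only by the tool move_arm, never from a script. Its argument "deltas" is a list of rows, each a list of 3 entries, a list of its own where there are three numbers: the shift along the tool's x, y, z in cm, then the turn, a rotation vector about the tool's x, y, z in degrees, then the opening, from 0 (shut) to 1 (fully open). In form: [[[tx, ty, tz], [rx, ry, rz], fingers], ...]. A call has 1 to 20 rows; each row is the pose to reach, as a shift and turn from the pose commanded when the call began, along the tool's axes at that moment; what a row does not reach only later rows make up. A row lasts 1/8 s, in which the tool goes at most 62.5 mm and 10.7 degrees, less where a joint would pass 70% of its speed; a pose out of reach is approached as far as the arm can. A call with a gripper value outside its range is refused whole. The fingers move at their own pace and stop on an object; the grip force is fixed at half the most. Time passes only in rows, so rows that repeat a pose let the fingers close. It gives the time, the measured TCP pose, the force and the opening at its end, in the units of the state.
- env.get_obs(): the state, without advancing time (a new reading comes with each control period).
- camera(name): name is "scene" or "top" or "wrist"; returns a dict with "image" (480x640x3 uint8, red, green, blue), "fov_y" (degrees; the focal length in pixels is half the picture's height over the tangent of half this angle, whatever the lens; pixels are square), "cx", "cy" (the principal point, pixels), "extrinsics" (4x4, takes a point from world to camera coordinates); the wrist camera has in their place "tool_from_camera" (4x4, takes a point from camera to tool coordinates, whose origin is the TCP and whose axes are the tool frame's). Camera axes: x right, y down, z forward; pixel columns grow to the right and rows downward; lengths in m; the calibration is good to about 2 mm. A picture is of the moment at which its call begins: read the wrist's pose just before it. There is no depth.
- env.finish_job(): hands the job in, once; it reports no verdict.
The state is a dict: "t": time; "joint_pos": joint angles; "joint_velocities": joint speeds; "joint_torque": joint torques, N m; "ee_pos": TCP position; "eef_rot": TCP orientation; "force": force on the tool from outside, world axes, zero at the start; "wrist_torque": the same for the moment, N m; "gripper_width": finger opening in m.
Only numpy, scipy, OpenCV 4.12 (cv2) and the standard library are available. Lean on these libraries where they do the work, as an engineer would, in place of code of your own. Each camera call takes 0.05 s, during which the arm holds its last target.

## Working session

There is one attempt and no reset: what is moved stays moved. The work goes in short steps, Python scripts to look and compute and a tool call to move; the robot and the scene stay as the last step left them, time stands still between calls to the robot, and variables do not carry over. Pictures are saved under pics/ and viewed, and the job is handed in when it is done.

Besides the shell and the picture viewer there is one more tool, called after "Emit:" as name([rows], argument=value, ...), one row to a line, values as JSON. move_arm: Moves the arm, as the interface text tells. Its arguments: {"type":"object","properties":{"deltas":{"type":"array","items":{"type":"array"}}},"required":["deltas"]}

```bash
ls; mkdir -p pics; python3 - <<'E'
from cell import env,camera
import cv2,numpy as np
o=env.get_obs()
for k in o: print(k,np.round(o[k],4))
for n in ["scene","top","wrist"]:
    c=camera(n); cv2.imwrite(f"pics/{n}0.png",c["image"][:,:,::-1])
    print(n,c["fov_y"],c["cx"],c["cy"]); print(np.round(c.get("extrinsics",c.get("tool_from_camera")),4))
E
```

```text
pics
t 0.0
joint_pos [-1.4483  0.2913 -0.1541  1.1267 -0.      1.4314]
joint_velocities [-0.0005  0.0002  0.0001  0.0011 -0.0013  0.0017]
joint_torque [-3.4000e-03 -5.3714e+01  3.3138e+01  1.5800e-02 -3.0000e-04 -0.0000e+00]
ee_pos [ 0.1358 -0.5066  0.1966]
eef_rot [ 0.5613 -0.5607  0.4308 -0.4301]
force [-0.1941 -0.5281  0.7127]
wrist_torque [-0.0336 -0.0269 -0.0053]
gripper_width 0.0849
scene 50.80382750195171 313.44706855968997 241.51614450185093
[[-0.4525 -0.8918 -0.0037  0.3396]
 [-0.6526  0.334  -0.6801  0.4855]
 [ 0.6078 -0.3053 -0.7331  0.6991]
 [ 0.      0.      0.      1.    ]]
top 50.17219048804988 311.43417614164395 231.93198820433253
[[-0.0176 -0.9998 -0.0072  0.0898]
 [-0.9859  0.0186 -0.1661  0.6134]
 [ 0.1662  0.0042 -0.9861  0.9991]
 [ 0.      0.      0.      1.    ]]
wrist 59.68555172420343 319.4465942770184 243.24551400497828
[[ 1.000e+00  4.000e-04  9.000e-04  3.000e-04]
 [-7.000e-04 -3.038e-01  9.527e-01 -1.770e-01]
 [ 6.000e-04 -9.527e-01 -3.038e-01  7.910e-02]
 [ 0.000e+00  0.000e+00  0.000e+00  1.000e+00]]
```

View pics/scene0.png

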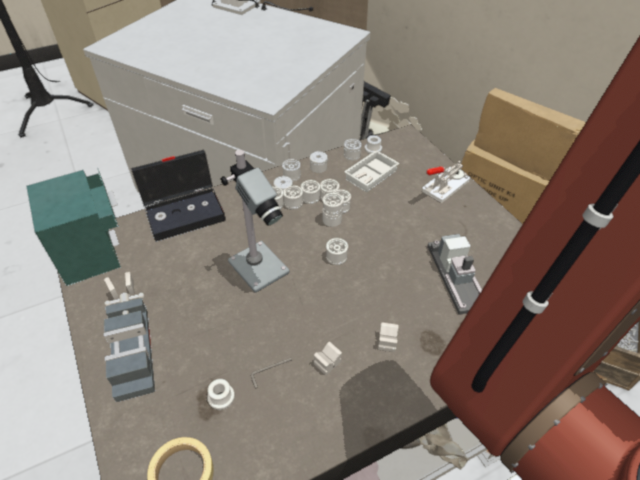

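View pics/top0.png

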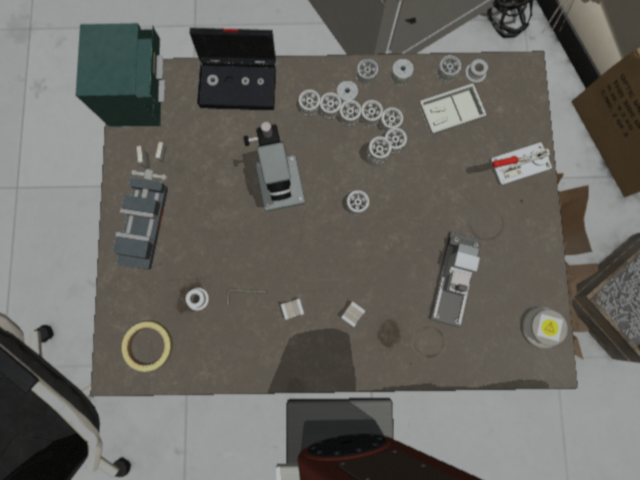

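The scene view shows the fixture at about (457,270) and the camera head at about (262,195). In the top view the fixture is near (456,278) and the camera near (275,175). I'll enlarge both.

```bash
python3 - <<'E'
import cv2
def crop(src,x0,y0,w,h,s,out):
    im=cv2.imread(src)[y0:y0+h,x0:x0+w]; im=cv2.resize(im,None,fx=s,fy=s,interpolation=cv2.INTER_CUBIC)
    for i in range(0,w,10):
        cv2.putText(im,str(x0+i),(i*s,8),0,0.3,(0,255,255)); cv2.line(im,(i*s,10),(i*s,16),(0,255,255))
    for i in range(10,h,10):
        cv2.putText(im,str(y0+i),(0,i*s),0,0.3,(0,255,255)); cv2.line(im,(18,i*s),(24,i*s),(0,255,255))
    cv2.imwrite(out,im)
crop("pics/top0.png",420,225,75,110,5,"pics/t_fix.png")
crop("pics/top0.png",225,110,90,105,5,"pics/t_cam.png")
crop("pics/scene0.png",420,225,75,95,6,"pics/s_fix.png")
crop("pics/scene0.png",215,140,85,155,3,"pics/s_cam.png")
E
```

```text
(no output)
```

View pics/t_fix.png

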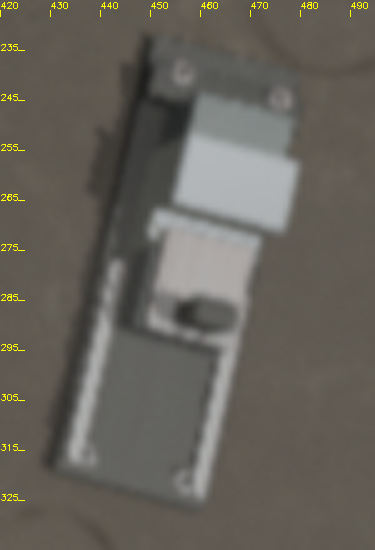

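View pics/t_cam.png

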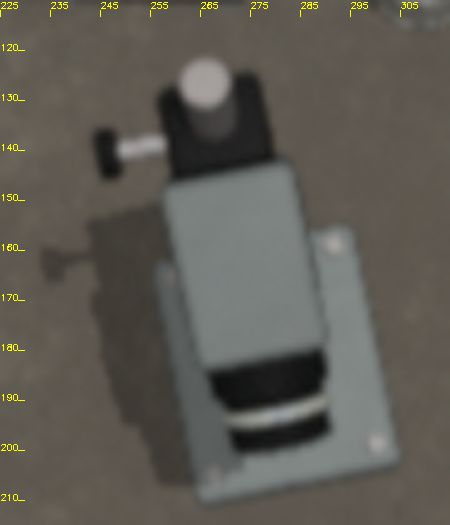

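View pics/s_fix.png

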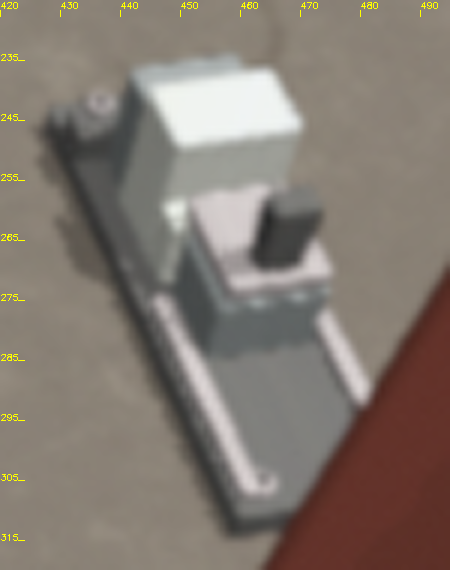

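View pics/s_cam.png

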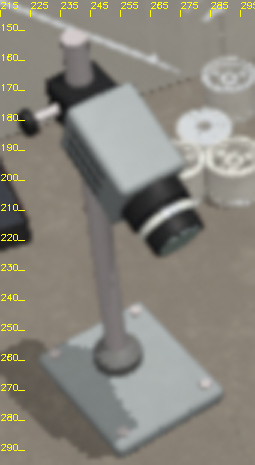

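```bash
cat > h.py <<'E'
import numpy as np,cv2
from scipy.optimize import least_squares
from scipy.spatial.transform import Rotation as R
TOP=dict(fov_y=50.17219048804988,cx=311.434,cy=231.932,E=np.array([[-0.0176,-0.9998,-0.0072,0.0898],[-0.9859,0.0186,-0.1661,0.6134],[0.1662,0.0042,-0.9861,0.9991],[0,0,0,1]]))
SC=dict(fov_y=50.80382750195171,cx=313.447,cy=241.516,E=np.array([[-0.4525,-0.8918,-0.0037,0.3396],[-0.6526,0.334,-0.6801,0.4855],[0.6078,-0.3053,-0.7331,0.6991],[0,0,0,1]]))
def proj(c,p):
    p=np.atleast_2d(p); q=p@c['E'][:3,:3].T+c['E'][:3,3]; f=240/np.tan(np.radians(c['fov_y']/2))
    return np.c_[c['cx']+f*q[:,0]/q[:,2],c['cy']+f*q[:,1]/q[:,2]]
def plan(v,l):
    l=np.array(l,float); a=v[2]; c,s=np.cos(a),np.sin(a)
    return np.c_[v[0]+c*l[:,0]-s*l[:,1],v[1]+s*l[:,0]+c*l[:,1],l[:,2]]
def wcam():
    from cell import env,camera
    o=env.get_obs(); c=camera("wrist")
    T=np.eye(4);q=o['eef_rot'];T[:3,:3]=R.from_quat([q[1],q[2],q[3],q[0]]).as_matrix();T[:3,3]=o['ee_pos']
    return dict(fov_y=c['fov_y'],cx=c['cx'],cy=c['cy'],E=np.linalg.inv(T@c['tool_from_camera'])),c['image'][:,:,::-1].copy()
E
python3 - <<'E'
from h import *
b=74e-3
L=[(.080,.032,.014),(.080,-.032,.014),(-.110,-.032,.014),(-.110,.032,.014)]
B=[(.02,.022,b),(.02,-.022,b),(-.008,-.022,b),(-.008,.022,b)]
# y sign: left is +y; top image left = +y
tp=[(450,232),(480,239.4),(461,325),(430.5,318),(458.4,252),(479.8,257),(476.8,271.4),(454.8,265.6)]
sp=[(445.3,240),(465.3,236.7),(470.3,245.8),(449.7,249.5),(458,313.3),(427.8,245.8)]
S=B+[(-.110,.032,0),(.08,.032,0)]
def f(v): return np.r_[(proj(TOP,plan(v,L+B))-tp).ravel(),(proj(SC,plan(v,S))-sp).ravel()]
r=least_squares(f,[.5,-.3,-.2],loss='soft_l1');print("fix",r.x);print(np.round(f(r.x).reshape(-1,2),1))
def g(v):
    P=plan(v,[(0,0,.3)]);base=plan(v,[(v[3]-.055,-.045,.014),(v[3]-.055,.045,.014),(v[3]+.055,-.045,.014)])
    rim=plan(v,[(-.1,0,.212)])
    return np.r_[(proj(TOP,np.r_[P,base])-[(266.2,126.4),(304.6,202.4),(265,210.4),(295.4,155.6)]).ravel(),(proj(SC,np.r_[P,rim])-[(240,152.7),(276,220)]).ravel()]
r=least_squares(g,[.65,.1,-.2,0],loss='soft_l1');print("cam",r.x);print(np.round(g(r.x).reshape(-1,2),1))
v=r.x
lens=plan(v,[(-.1,0,.212)])[0]; a=v[2]
X=np.array([np.cos(a)*np.cos(np.radians(25)),np.sin(a)*np.cos(np.radians(25)),np.sin(np.radians(25))])
print("lens",lens,"view",lens-.1*X)
E
```

```text
fix [ 0.53682958 -0.2271061  -0.27667446]
[[ 1.3 -3.2]
 [ 1.  -3. ]
 [ 1.2 -0.4]
 [ 1.2 -1.5]
 [-0.6  1.6]
 [-0.3  2.2]
 [-0.2  1.5]
 [-0.   1.6]
 [-0.3  0.4]
 [-0.4  0.7]
 [-0.   1.4]
 [ 0.3  0.8]
 [-1.  -0.7]
 [-2.8 -1.5]]
cam [ 0.74570016  0.14691371  0.19097505 -0.01491052]
[[ 0.4  0.9]
 [ 1.3  0.1]
 [-0.2  0.6]
 [ 0.2 -1.3]
 [-0.6 -0.1]
 [-1.  -0.2]]
lens [0.64751819 0.12793208 0.212     ] view [0.55853512 0.11072888 0.16973817]
```

```bash
python3 - <<'E'
from h import *
b=74e-3
L=[(.080,.032,.014),(.080,-.032,.014),(-.110,-.032,.014),(-.110,.032,.014)]
B=[(.03,.022,b),(.03,-.022,b),(.002,-.022,b),(.002,.022,b)]
tp=[(450,232),(480,239.4),(461,325),(430.5,318),(458.4,252),(479.8,257),(476.8,271.4),(454.8,265.6)]
sp=[(445.3,240),(465.3,236.7),(470.3,245.8),(449.7,249.5),(458,313.3),(427.8,245.8)]
S=B+[(-.110,.032,0),(.08,.032,0)]
def f(v): return np.r_[(proj(TOP,plan(v,L+B))-tp).ravel(),(proj(SC,plan(v,S))-sp).ravel()]
r=least_squares(f,[.5,-.3,-.2],loss='soft_l1');print("fix",r.x);print(np.round(f(r.x).reshape(-1,2),1).tolist())
v=r.x
print("tab,block",plan(v,[(-.037,0,.074),(.01,0,.044)]))
from cell import env
o=env.get_obs();q=o['eef_rot'];print(R.from_quat([q[1],q[2],q[3],q[0]]).as_matrix().round(3))
E
```

```text
fix [ 0.5305345  -0.22548066 -0.28568631]
[[1.1, -0.3], [0.7, 0.1], [0.1, 2.7], [0.2, 1.3], [-0.0, -0.1], [0.3, 0.7], [0.3, -0.1], [0.5, -0.2], [-0.8, -0.9], [-0.8, -0.4], [-0.6, 0.2], [-0.3, -0.6], [-0.2, 1.8], [-1.5, 0.5]]
tab,block [[ 0.49503417 -0.21505347  0.074     ]
 [ 0.54012919 -0.22829882  0.044     ]]
[[ 0.259 -0.     0.966]
 [-0.966  0.001  0.259]
 [-0.001 -1.     0.   ]]
```

```bash
cat >> h.py <<'E'
def ray(c,uv,z):
    f=240/np.tan(np.radians(c['fov_y']/2));d=np.array([(uv[0]-c['cx'])/f,(uv[1]-c['cy'])/f,1.])
    Rm=c['E'][:3,:3];o=-Rm.T@c['E'][:3,3];w=Rm.T@d;return o+w*(z-o[2])/w[2]
def pose():
    from cell import env
    o=env.get_obs();q=o['eef_rot'];return np.array(o['ee_pos']),R.from_quat([q[1],q[2],q[3],q[0]]).as_matrix(),o
def delta(pt,Rt):
    p,Rm,o=pose()
    print("shift cm",(Rm.T@(np.array(pt)-p)*100).round(2),"rotvec deg",np.degrees(R.from_matrix(Rm.T@Rt).as_rotvec()).round(2),"w",o['gripper_width'],"F",np.round(o['force'],1),"t",o['t'])
def tool_R(yaw,lean=0):
    # tool z horizontal along yaw, y down, x = -left ; lean = block lean
    b=R.from_euler('ZY',[yaw,-lean]).as_matrix() # block axes: z tilts toward -x
    return np.c_[-b[:,1],-b[:,2],b[:,0]]
E
python3 - <<'E'
from h import *
for p in [(545,327),(357,201),(291,308),(352,313),(197,298)]: print(p,ray(TOP,p,0).round(3),ray(TOP,p,.1).round(3))
c,im=wcam();cv2.imwrite("pics/w0.png",im)
print(tool_R(-.286).round(3)); print(tool_R(.19,.436).round(3))
p=np.array([0.495,-.215,.16]); delta(p,tool_R(-.286))
E
```

```text
(545, 327) [ 0.414 -0.403  0.   ] [ 0.416 -0.359  0.1  ]
(357, 201) [ 0.69  -0.021  0.   ] [ 0.667 -0.013  0.1  ]
(291, 308) [0.462 0.125 0.   ] [0.46 0.12 0.1 ]
(352, 313) [ 0.45  -0.003  0.   ] [0.449 0.004 0.1  ]
(197, 298) [0.487 0.323 0.   ] [0.483 0.3   0.1  ]
[[-0.282 -0.     0.959]
 [-0.959  0.    -0.282]
 [-0.    -1.    -0.   ]]
[[ 0.189  0.415  0.89 ]
 [-0.982  0.08   0.171]
 [ 0.    -0.906  0.422]]
shift cm [-18.89   3.7   42.24] rotvec deg [ 1.000e-02  3.139e+01 -5.000e-02] w 0.08562973842645935 F [0.8 0.8 0.5] t 0.2
```

View pics/w0.png

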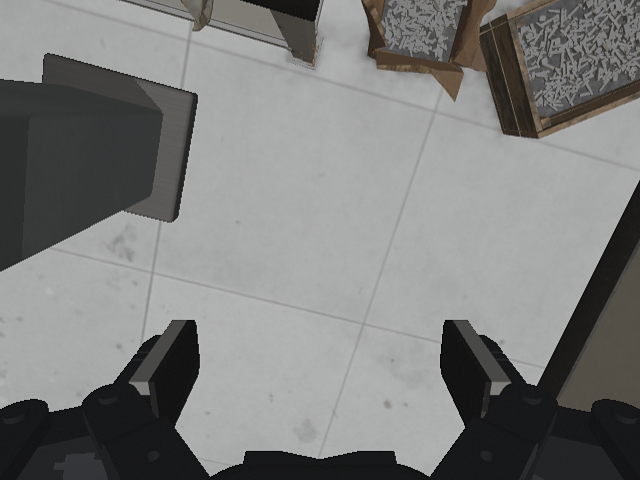

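The wrist view shows only the floor and boxes with the fingers open, as the arm is off to the side. A tall bottle stands near (0.41,-0.37), so I'll go round it on the inner side.

```bash
python3 - <<'E'
from h import *
delta([.32,-.20,.22],tool_R(-.286)); delta([.46,-.205,.20],tool_R(-.286))
E
```

```text
shift cm [-24.87  -2.29  25.73] rotvec deg [ 1.000e-02  3.139e+01 -5.000e-02] w 0.08562973842645935 F [0.8 0.8 0.5] t 0.2
shift cm [-20.76  -0.3   39.12] rotvec deg [ 1.000e-02  3.139e+01 -5.000e-02] w 0.08562973842645935 F [0.8 0.8 0.5] t 0.2
```

Emit:
move_arm([
  [[-6, -1, 6], [0, 8, 0], 1],
  [[-12, -2, 12], [0, 16, 0], 1],
  [[-18, -2.3, 18], [0, 24, 0], 1],
  [[-24.9, -2.3, 25.7], [0, 31.4, 0], 1],
  [[-24.9, -2.3, 25.7], [0, 31.4, 0], 1],
  [[-24.9, -2.3, 25.7], [0, 31.4, 0], 1],
  [[-23.5, -1.5, 30.2], [0, 31.4, 0], 1],
  [[-22, -1, 35], [0, 31.4, 0], 1],
  [[-20.8, -0.3, 39.1], [0, 31.4, 0], 1],
  [[-20.8, -0.3, 39.1], [0, 31.4, 0], 1],
  [[-20.8, -0.3, 39.1], [0, 31.4, 0], 1],
])

```text
t: 1.58
ee_pos: [0.459, -0.2047, 0.1999]
eef_rot: [0.423, -0.424, 0.567, -0.566]
force: [-0.6, -1.1, 0.5]
gripper_width: 0.0854
```

```bash
python3 - <<'E'
from h import *
p,Rm,o=pose(); print(p,o['t'])
c,im=wcam();np.save("w1.npy",c['E']);cv2.imwrite("pics/w1.png",im)
E
```

```text
[ 0.45902692 -0.20467635  0.19990476] 1.575
```

View pics/w1.png

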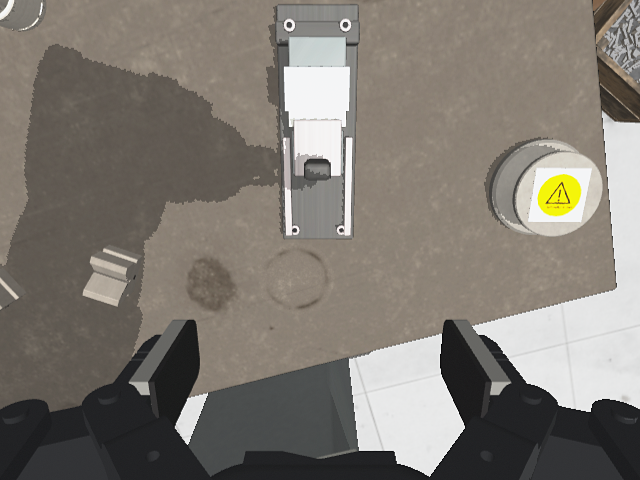

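```bash
python3 - <<'E'
import cv2
im=cv2.imread("pics/w1.png")[0:245,265:370]
cv2.imwrite("pics/w1c.png",cv2.resize(im[0:125],None,fx=6,fy=4.7,interpolation=cv2.INTER_NEAREST)); cv2.imwrite("pics/w1d.png",cv2.resize(im[120:245],None,fx=6,fy=4.7,interpolation=cv2.INTER_NEAREST))
E
```

```text
(no output)
```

View pics/w1c.png

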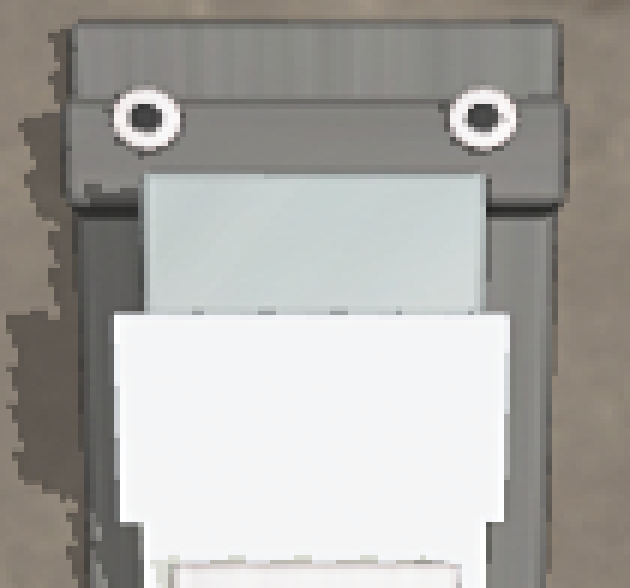

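View pics/w1d.png

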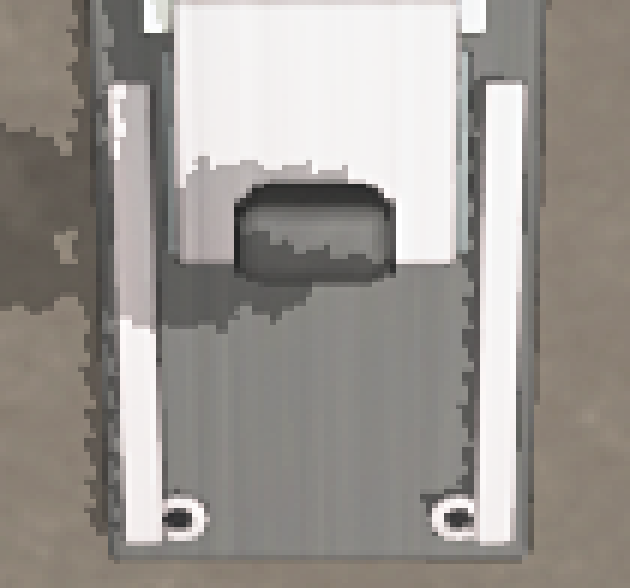

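```bash
python3 - <<'E'
from h import *
c=dict(fov_y=59.68555,cx=319.4466,cy=243.2455,E=np.load("w1.npy"))
B=[(.03,.022,.074),(.03,-.022,.074),(.002,-.022,.074),(.002,.022,.074),(-.110,.032,.014),(-.110,-.032,.014),(.05,.02,.062),(.05,-.02,.062),(-.043,.009,.088),(-.043,-.009,.088)]
px=[(283.7,66.8),(350,66.8),(349,111),(284.7,111),(283.3,238.5),(353,238.5),(289.2,37),(346,37),(304.3,180),(330.8,180)]
f=lambda v:(proj(c,plan(v,B))-px).ravel()
r=least_squares(f,[.53,-.225,-.286]);print(r.x,f(r.x).reshape(-1,2).round(1).tolist())
v=r.x;tab,blk=plan(v,[(-.037,0,.074),(.01,0,.044)]);print(tab,blk)
np.save("fix.npy",v)
Rt=tool_R(v[2])
t=tab.copy();t[2]=.13;delta(t,Rt);t[2]=.06;delta(t,Rt)
E
```

```text
[ 0.53283092 -0.22454094 -0.28344667] [[0.6, 0.2], [-0.0, 0.1], [0.2, -0.3], [0.7, -0.2], [-0.6, 1.5], [0.2, 1.4], [-1.4, -0.0], [0.4, -0.1], [0.1, -0.8], [-0.4, -0.9]]
[ 0.49730732 -0.21419328  0.074     ] [ 0.54243189 -0.2273376   0.044     ]
shift cm [-0.19  7.02  3.96] rotvec deg [ 0.04 -0.17 -0.  ] w 0.0854086252660385 F [-0.4  0.1  0.2] t 1.625
shift cm [-0.19 14.02  3.96] rotvec deg [ 0.04 -0.17 -0.  ] w 0.0854086252660385 F [-0.4  0.1  0.2] t 1.625
```

The sharp wrist view puts the fixture at (0.533,-0.2245) with a yaw of -0.283, and the residuals are under 1.5 px. Next I'll go down onto the tab, with the jaws part closed.

Emit:
move_arm([
  [[-0.2, 3.5, 2], [0, -0.2, 0], 0.6],
  [[-0.2, 7, 4], [0, -0.2, 0], 0.6],
  [[-0.2, 10, 4], [0, -0.2, 0], 0.6],
  [[-0.2, 12.5, 4], [0, -0.2, 0], 0.6],
  [[-0.2, 14, 4], [0, -0.2, 0], 0.6],
  [[-0.2, 14, 4], [0, -0.2, 0], 0.6],
  [[-0.2, 14, 4], [0, -0.2, 0], 0],
  [[-0.2, 14, 4], [0, -0.2, 0], 0],
  [[-0.2, 14, 4], [0, -0.2, 0], 0],
  [[-0.2, 14, 4], [0, -0.2, 0], 0],
  [[-0.2, 14, 4], [0, -0.2, 0], 0],
  [[-0.2, 14, 4], [0, -0.2, 0], 0],
])

```text
t: 3.12
ee_pos: [0.4987, -0.2144, 0.0602]
eef_rot: [0.425, -0.425, 0.565, -0.565]
force: [-0.5, -0.2, -0.2]
gripper_width: -0.0001
```

```bash
python3 - <<'E'
from h import *
p,Rm,o=pose(); print(p,o['t'],o['gripper_width'],o['force'])
c,im=wcam();cv2.imwrite("pics/w2.png",im)
E
```

```text
[ 0.49866124 -0.21436355  0.06020824] 3.125 -5.897846587840606e-05 [-0.50457319 -0.19097547 -0.15254303]
```

View pics/w2.png

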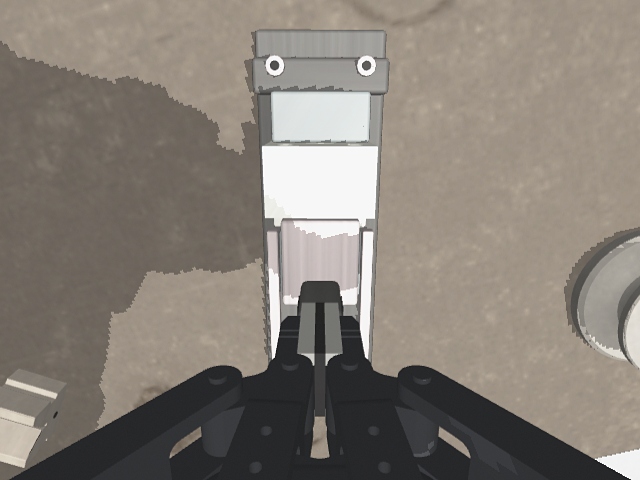

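```bash
python3 - <<'E'
from h import *
from cell import camera
c,im=wcam();v=np.load("fix.npy")
print(proj(c,plan(v,[(-.043,.009,.088),(-.043,-.009,.088),(-.031,.009,.088),(-.031,-.009,.088),(-.031,.009,.055),(-.031,-.009,.055)])).round(0).tolist(), proj(c,pose()[0]))
cv2.imwrite("pics/w3.png",cv2.resize(im[200:440,220:420],None,fx=3,fy=2.4))
s=camera("scene")['image'][:,:,::-1];cv2.imwrite("pics/s3.png",cv2.resize(s[190:330,380:540],None,fx=4.5,fy=4.2,interpolation=cv2.INTER_CUBIC))
E
```

```text
[[298.0, 335.0], [343.0, 335.0], [298.0, 308.0], [344.0, 308.0], [301.0, 276.0], [340.0, 277.0]] [[320.11546128 290.19137426]]
```

View pics/w3.png

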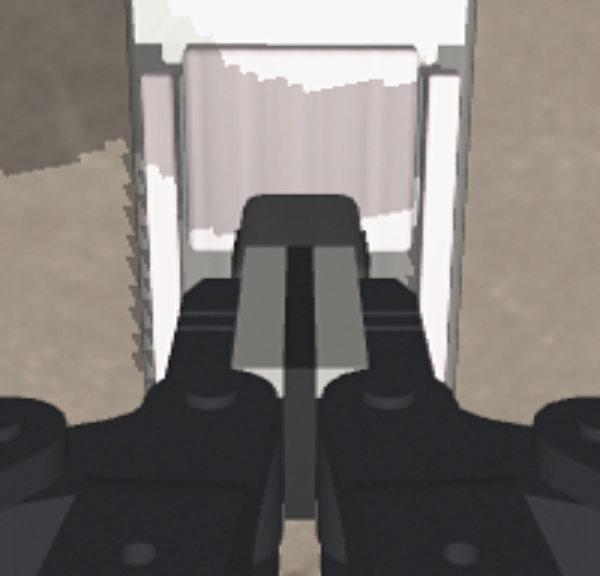

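View pics/s3.png

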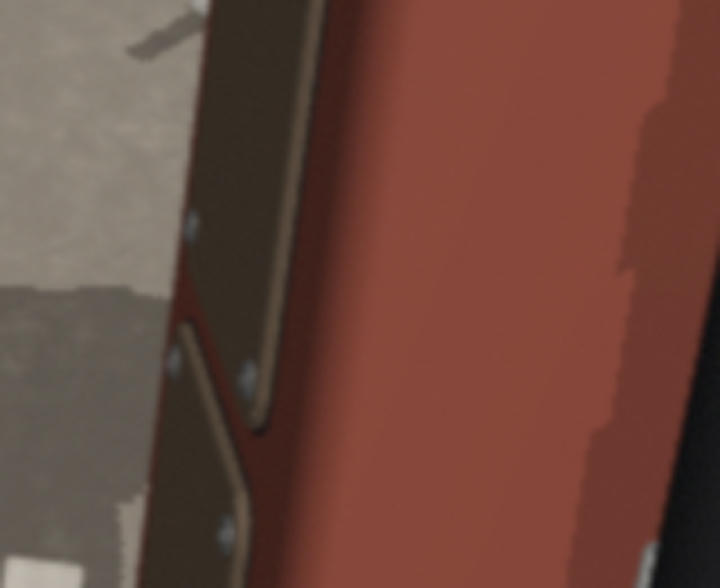

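```bash
python3 - <<'E'
from h import *
from scipy.optimize import brentq
T=np.array([[1,4e-4,9e-4,3e-4],[-7e-4,-.3038,.9527,-.177],[6e-4,-.9527,-.3038,.0791],[0,0,0,1]])
c=dict(fov_y=59.68555,cx=319.4466,cy=243.2455,E=np.linalg.inv(T))
for zf in (.011,.005,0,-.011,-.02):
  print(zf,[round(1000*brentq(lambda y:proj(c,[0,y,zf])[0,1]-r,-.12,.1)) for r in (282,303,352)], [proj(c,[[-.009,y,zf],[.009,y,zf]])[:,0].round() for y in (0,-.03)])
p,Rm,o=pose();print(o['joint_pos'].round(3),o['wrist_torque'])
# check camera pose by solving full fit w1 with free camera offset
c1=dict(c,E=np.load("w1.npy"))
B=[(.03,.022,.074),(.03,-.022,.074),(.002,-.022,.074),(.002,.022,.074),(-.110,.032,.014),(-.110,-.032,.014),(.05,.02,.062),(.05,-.02,.062),(-.043,.009,.088),(-.043,-.009,.088)]
px=[(283.7,66.8),(350,66.8),(349,111),(284.7,111),(283.3,238.5),(353,238.5),(289.2,37),(346,37),(304.3,180),(330.8,180)]
f=lambda v:(proj(c1,plan(v,B)+[0,0,v[3]])-px).ravel()
print(least_squares(f,[.53,-.225,-.286,0]).x)
E
```

```text
0.011 [-16, -36, -69] [array([299., 338.]), array([295., 342.])]
0.005 [-2, -24, -60] [array([299., 338.]), array([295., 341.])]
0 [10, -13, -52] [array([299., 338.]), array([295., 341.])]
-0.011 [35, 9, -34] [array([299., 338.]), array([296., 341.])]
-0.02 [57, 28, -20] [array([299., 337.]), array([296., 340.])]
[-0.541  0.439 -0.319  0.813  0.     2.884] [ 0.01390443  0.00400162 -0.01552376]
[ 0.53282779 -0.22453518 -0.28344132 -0.00112964]
```

```bash
python3 - <<'E'
import cv2
im=cv2.imread("pics/w0.png")[300:480,380:640]
cv2.imwrite("pics/w0c.png",cv2.resize(im,None,fx=3,fy=3))
E
```

```text
(no output)
```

View pics/w0c.png

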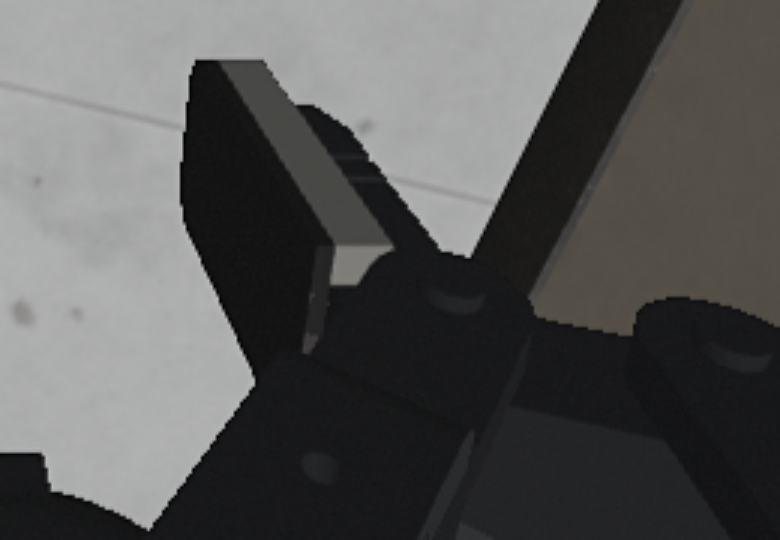

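The wrist view shows the shut pads with their tips at row 303. That puts them about 36 mm behind the stated TCP, so they closed above the tab, which fits the zero width and zero force. Joint 6 is also close to its limit at 2.88. I'll rise, make a half turn, and then go down in steps.

Emit:
move_arm([
  [[0, -3, 0], [0, -8, 0], 0.6],
  [[0, -4, 0], [0, -18, 0], 0.6],
  [[0, -4, 0], [0, -28, 0], 0.6],
  [[0, -4, 0], [0, -38, 0], 0.6],
  [[0, -4, 0], [0, -48, 0], 0.6],
  [[0, -4, 0], [0, -58, 0], 0.6],
  [[0, -4, 0], [0, -68, 0], 0.6],
  [[0, -4, 0], [0, -78, 0], 0.6],
  [[0, -4, 0], [0, -88, 0], 0.6],
  [[0, -4, 0], [0, -98, 0], 0.6],
  [[0, -4, 0], [0, -108, 0], 0.6],
  [[0, -4, 0], [0, -118, 0], 0.6],
  [[0, -4, 0], [0, -128, 0], 0.6],
  [[0, -4, 0], [0, -138, 0], 0.6],
  [[0, -4, 0], [0, -148, 0], 0.6],
  [[0, -4, 0], [0, -158, 0], 0.6],
  [[0, -4, 0], [0, -168, 0], 0.6],
  [[0, -4, 0], [0, -178, 0], 0.6],
  [[0, -4, 0], [0, -180, 0], 0.6],
  [[0, -4, 0], [0, -180, 0], 0.6],
])

```text
t: 5.78
ee_pos: [0.4987, -0.2144, 0.1002]
eef_rot: [0.566, -0.566, -0.424, 0.424]
force: [1.0, 0.2, -0.1]
gripper_width: 0.0509
```

```bash
python3 - <<'E'
from h import *
p,Rm,o=pose(); print(p,Rm.round(3),o['joint_pos'].round(2),o['t'],o['gripper_width'],o['force'])
c,im=wcam();cv2.imwrite("pics/w4.png",im);np.save("w4.npy",c['E'])
v=np.load("fix.npy")
print(proj(c,plan(v,[(-.043,.009,.088),(-.043,-.009,.088),(-.031,.009,.088),(-.031,-.009,.088),(.03,.022,.074),(.03,-.022,.074)])).round(0).tolist())
M=np.diag([-1,1,-1.]); t=plan(v,[(-.037,0,.024)])[0]; Rt=tool_R(v[2])@M; delta(t,Rt)
E
```

```text
[ 0.49866431 -0.21435865  0.10019039] [[ 0.282 -0.    -0.959]
 [ 0.959  0.     0.282]
 [ 0.    -1.     0.   ]] [-0.54  0.4  -0.27  0.91  0.   -0.26] 5.775 0.05090169648947752 [ 1.00473832  0.15237962 -0.13464952]
[[337.0, 260.0], [299.0, 260.0], [337.0, 283.0], [300.0, 283.0], [357.0, 373.0], [280.0, 373.0]]
shift cm [-0.02  7.62  0.14] rotvec deg [ 0.   -0.13  0.  ] w 0.05143993808961913 F [ 0.4 -0.4  0.1] t 5.825
```

View pics/w4.png

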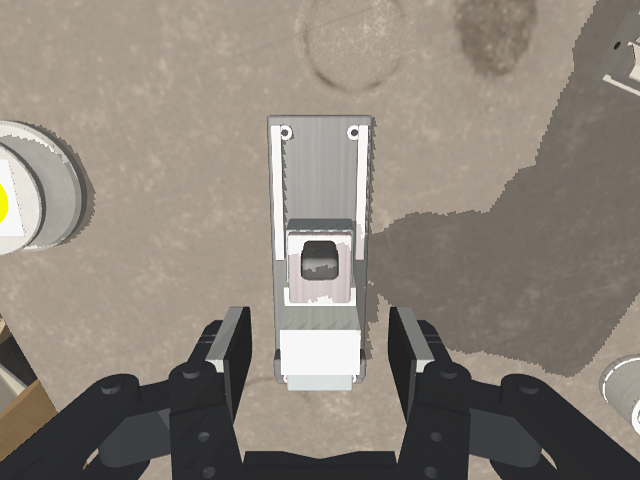

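The wrist view from the robot side shows the tab top at about (319,269), as predicted, and the fingers straddle its line. Going down.

Emit:
move_arm([
  [[0, 3, 0.1], [0, 0, 0], 0.6],
  [[0, 5, 0.1], [0, 0, 0], 0.6],
  [[0, 6.5, 0.1], [0, 0, 0], 0.6],
  [[0, 7.4, 0.1], [0, 0, 0], 0.6],
  [[0, 7.4, 0.1], [0, 0, 0], 0.6],
])

```text
t: 6.45
ee_pos: [0.4975, -0.214, 0.0259]
eef_rot: [0.566, -0.565, -0.424, 0.425]
force: [0.1, 0.3, 0.1]
gripper_width: 0.051
```

```bash
python3 - <<'E'
from h import *
c,im=wcam();cv2.imwrite("pics/w5.png",im)
E
```

```text
(no output)
```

View pics/w5.png

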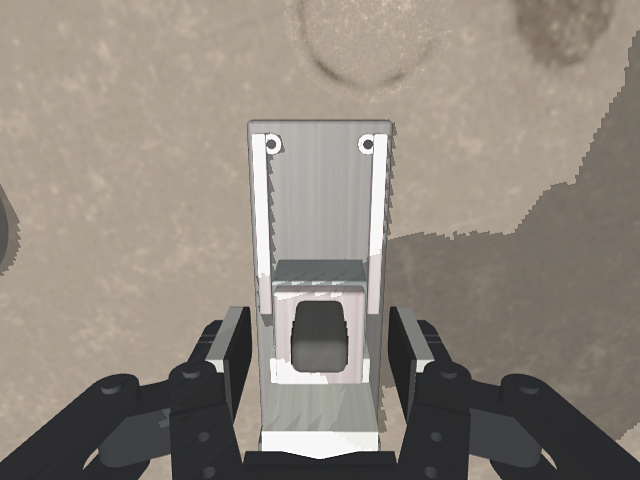

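The tab, with its top at about (320,358), now lies between the pads and nothing is touching. Closing.

Emit:
move_arm([
  [[0, 0, 0], [0, 0, 0], 0],
  [[0, 0, 0], [0, 0, 0], 0],
  [[0, 0, 0], [0, 0, 0], 0],
  [[0, 0, 0], [0, 0, 0], 0],
  [[0, 0, 0], [0, 0, 0], 0],
  [[0, 0, 0], [0, 0, 0], 0],
])

```text
t: 7.25
ee_pos: [0.4981, -0.2143, 0.0269]
eef_rot: [-0.565, 0.566, 0.425, -0.424]
force: [-0.6, 0.5, 5.7]
gripper_width: 0.0169
```

Emit:
move_arm([
  [[0, -0.1, 0.5], [0, 0, 0], 0],
  [[0, -0.1, 1.0], [0, 0, 0], 0],
  [[0, -0.1, 1.5], [0, 0, 0], 0],
  [[0, -0.1, 2.0], [0, 0, 0], 0],
  [[0, -0.1, 2.5], [0, 0, 0], 0],
  [[0, -0.1, 2.8], [0, 0, 0], 0],
  [[0, -0.1, 2.8], [0, 0, 0], 0],
  [[0, -0.1, 2.8], [0, 0, 0], 0],
])

```text
t: 8.25
ee_pos: [0.4699, -0.206, 0.027]
eef_rot: [0.566, -0.565, -0.424, 0.425]
force: [-1.1, -1.6, -7.4]
gripper_width: 0.0167
```

```bash
python3 - <<'E'
from h import *
c,im=wcam();cv2.imwrite("pics/w6.png",im)
E
```

```text
(no output)
```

View pics/w6.png

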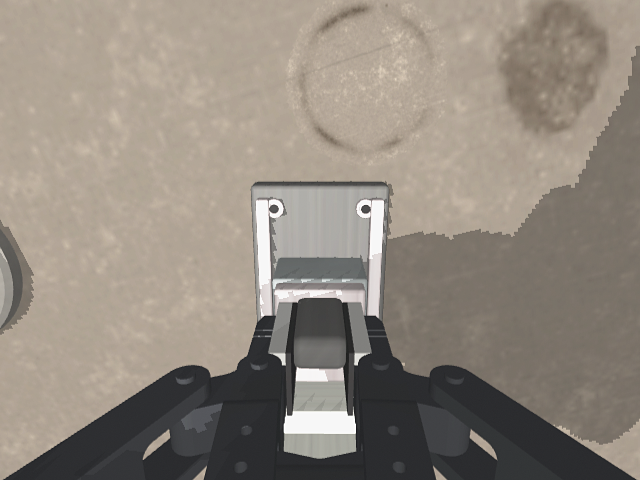

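The view shows the tab held in the fingers, with its top at about (320,333), and the jaw drawn back about 28 mm. I'll release, rise and look.

Emit:
move_arm([
  [[0, -0.1, 2.8], [0, 0, 0], 0.6],
  [[0, -0.1, 2.8], [0, 0, 0], 0.6],
  [[0, -0.1, 2.8], [0, 0, 0], 0.6],
  [[0, -3, 2.8], [0, 0, 0], 0.9],
  [[0, -6, 2.8], [0, 0, 0], 1],
  [[0, -9, 0.5], [0, 0, 0], 1],
  [[0, -10, -2], [0, 0, 0], 1],
  [[0, -10, -2], [0, 0, 0], 1],
])

```text
t: 9.3
ee_pos: [0.4927, -0.2129, 0.1283]
eef_rot: [-0.564, 0.566, 0.425, -0.424]
force: [-1.2, -0.3, -0.2]
gripper_width: 0.0851
```

```bash
python3 - <<'E'
from h import *
c,im=wcam();cv2.imwrite("pics/w7.png",im);np.save("w7.npy",c['E'])
v=np.load("fix.npy")
print(proj(c,plan(v,[(.03,.022,.074),(.03,-.022,.074),(.002,-.022,.074),(.002,.022,.074)])).round(1).tolist())
M=np.diag([-1,1,-1.]); t=plan(v,[(.013,0,.0)])[0]; Rt=tool_R(v[2])@M; delta(t,Rt)
E
```

```text
[[353.5, 354.7], [284.1, 354.5], [283.0, 314.8], [354.7, 315.0]]
shift cm [-0.03 12.74 -5.66] rotvec deg [ 0.05  0.07 -0.01] w 0.08507542332806226 F [ 0.2 -0.2 -0.6] t 9.35
```

View pics/w7.png

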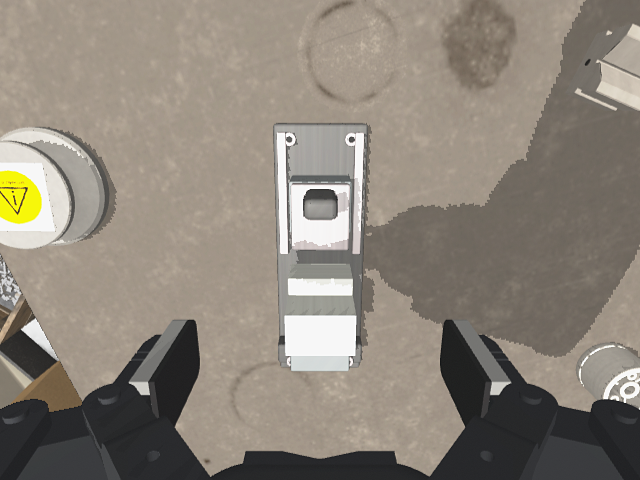

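The block top is at about (320,335), within 1 px of the prediction, its shoulder is exposed and the jaw is well back. Next I'll straddle the block.

Emit:
move_arm([
  [[0, 0, -3], [0, 0, 0], 1],
  [[0, 1, -5.6], [0, 0, 0], 1],
  [[0, 2, -5.7], [0, 0, 0], 1],
  [[0, 5, -5.7], [0, 0, 0], 1],
  [[0, 8, -5.7], [0, 0, 0], 1],
  [[0, 11, -5.7], [0, 0, 0], 1],
  [[0, 12.7, -5.7], [0, 0, 0], 1],
  [[0, 12.7, -5.7], [0, 0, 0], 1],
  [[0, 12.7, -5.7], [0, 0, 0], 0.8],
])

```text
t: 10.48
ee_pos: [0.5452, -0.228, 0.0012]
eef_rot: [-0.565, 0.566, 0.425, -0.424]
force: [0.3, -0.4, 0.3]
gripper_width: 0.0695
```

```bash
python3 - <<'E'
from h import *
c,im=wcam();cv2.imwrite("pics/w8.png",im);print(pose()[0])
E
```

```text
[ 0.54544868 -0.22816342  0.00136423]
```

View pics/w8.png

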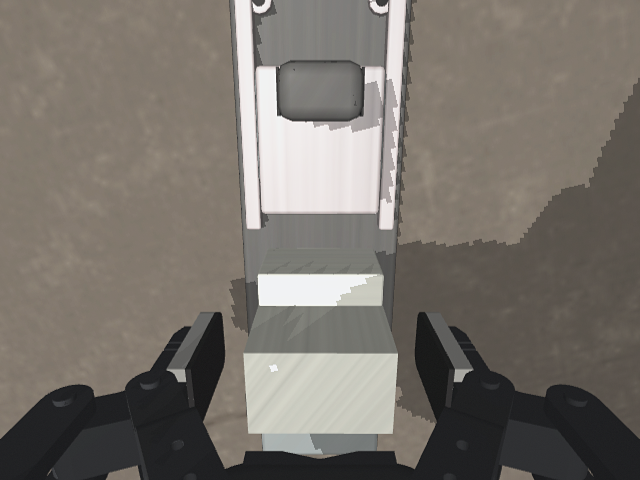

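The block top, rows 352–433, is between the pads. I'll go 8 mm deeper and then close.

Emit:
move_arm([
  [[0, 0.4, 0], [0, 0, 0], 0.8],
  [[0, 0.8, 0], [0, 0, 0], 0.8],
  [[0, 0.8, 0], [0, 0, 0], 0.4],
  [[0, 0.8, 0], [0, 0, 0], 0],
  [[0, 0.8, 0], [0, 0, 0], 0],
  [[0, 0.8, 0], [0, 0, 0], 0],
  [[0, 0.8, 0], [0, 0, 0], 0],
  [[0, 0.8, 0], [0, 0, 0], 0],
])

```text
t: 11.52
ee_pos: [0.5447, -0.2278, -0.0078]
eef_rot: [0.565, -0.565, -0.425, 0.425]
force: [0.9, 0.3, -0.4]
gripper_width: 0.0436
```

```bash
python3 - <<'E'
from h import *
p,Rm,o=pose();print(p,o['gripper_width'],o['force'])
v=np.load("fix.npy");Rb=R.from_euler('z',v[2]).as_matrix();pb=plan(v,[(.01,0,.044)])[0]
# block pose in tool
np.savez("grasp.npz",Rtb=Rm.T@Rb,ptb=Rm.T@(pb-p)); print((Rm.T@Rb).round(3),Rm.T@(pb-p))
E
```

```text
[ 0.54474172 -0.22777927 -0.0077777 ] 0.04360207568489475 [ 0.90841716  0.26758165 -0.36308471]
[[-0.001  1.     0.   ]
 [-0.     0.    -1.   ]
 [-1.    -0.001  0.   ]] [-0.00022013 -0.05177767  0.00234185]
```

Emit:
move_arm([
  [[0, -1.5, 0], [0, 0, 0], 0],
  [[0, -4, 0], [0, 0, 0], 0],
  [[0, -8, 0], [0, 0, 0], 0],
  [[0, -12, 0], [0, 0, 0], 0],
  [[0, -15, 0], [0, 0, 0], 0],
  [[0, -15, 0], [0, 0, 0], 0],
])

```text
t: 12.28
ee_pos: [0.5462, -0.2286, 0.1452]
eef_rot: [-0.564, 0.567, 0.425, -0.424]
force: [-0.4, -0.9, -2.9]
gripper_width: 0.0434
```

```bash
python3 - <<'E'
from h import *
c,im=wcam();cv2.imwrite("pics/w9.png",im)
g=np.load("grasp.npz");p,Rm,o=pose();print((p+Rm@g['ptb']).round(4),o['gripper_width'],o['joint_pos'].round(2))
v=np.array([.7457,.1469,.191]);a=v[2]
Rv=R.from_euler('ZY',[a,-np.radians(25)]).as_matrix();lens=plan(v,[(-.1,0,.212)])[0]
print(Rv.round(3))
Rt=Rv@g['Rtb'].T
for back in (.07,0):
    bore=lens-(.1+back)*Rv[:,0]; bc=bore-.02*Rv[:,0]; pt=bc-Rt@g['ptb']; print(bore,pt); delta(pt,Rt)
E
```

```text
[ 0.5428 -0.2275  0.195 ] 0.04335544735611017 [-0.52  0.45 -0.07  1.06 -0.   -0.24]
[[ 0.89  -0.19  -0.415]
 [ 0.172  0.982 -0.08 ]
 [ 0.423  0.     0.906]]
[0.49624801 0.09866671 0.1401549 ] [0.50197686 0.10000047 0.08576543]
shift cm [30.3   5.71 13.31] rotvec deg [-24.43 -26.73  -5.96] w 0.04335544735611017 F [-0.1 -0.2 -2.8] t 12.325
[0.55853586 0.1107105  0.16973817] [0.56426472 0.11204426 0.1153487 ]
shift cm [33.19  2.76  7.66] rotvec deg [-24.43 -26.73  -5.96] w 0.04335544735611017 F [-0.1 -0.2 -2.8] t 12.325
```

View pics/w9.png

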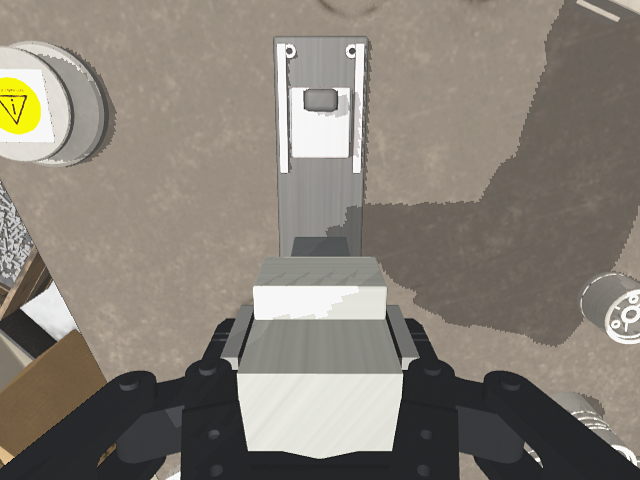

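The block sits square in the fingers. Next is the stand-off pose, 70 mm short along the line of sight.

Emit:
move_arm([
  [[2, 0.4, 0.9], [-2, -2, -0.5], 0],
  [[5, 1, 2.2], [-4, -4, -1], 0],
  [[9, 1.7, 4], [-7.5, -8, -1.8], 0],
  [[13, 2.5, 5.7], [-10.5, -11.5, -2.6], 0],
  [[17, 3.2, 7.5], [-13.7, -15, -3.3], 0],
  [[21, 4, 9.2], [-17, -18.5, -4.1], 0],
  [[25, 4.7, 11], [-20.2, -22, -4.9], 0],
  [[28.5, 5.4, 12.5], [-23, -25.1, -5.6], 0],
  [[30.3, 5.7, 13.3], [-24.4, -26.7, -6], 0],
  [[30.3, 5.7, 13.3], [-24.4, -26.7, -6], 0],
  [[30.3, 5.7, 13.3], [-24.4, -26.7, -6], 0],
])

```text
t: 13.7
ee_pos: [0.5014, 0.0999, 0.0848]
eef_rot: [-0.343, 0.536, 0.65, -0.415]
force: [0.3, -0.5, -2.6]
gripper_width: 0.0436
```

```bash
cat > tgt.py <<'E'
from h import *
def tgt(v,backs=(0,)):
    g=np.load("grasp.npz");p,Rm,o=pose();a=v[2]
    Rv=R.from_euler('ZY',[a,-np.radians(25)]).as_matrix();lens=plan(v,[(-.1,0,.212)])[0]
    Rb=Rm@g['Rtb'];b=p+Rm@g['ptb']+.02*Rb[:,0]
    print("bore",b.round(4),"err in view axes mm",(1000*Rv.T@(b-(lens-.1*Rv[:,0]))).round(1))
    Rt=Rv@g['Rtb'].T
    for k in backs: delta(lens-(.12+k)*Rv[:,0]-Rt@g['ptb'],Rt)
    return lens,Rv,b,Rb
E
python3 - <<'E'
from tgt import *
from cell import camera
lens,Rv,b,Rb=tgt([.7457,.1469,.191])
print(proj(SC,[lens,b]),proj(TOP,[lens,b]))
s=camera("scene")['image'][:,:,::-1];cv2.imwrite("pics/s10.png",s)
t=camera("top")['image'][:,:,::-1];cv2.imwrite("pics/t10.png",cv2.resize(t[90:250,220:440],None,fx=3.5,fy=3.5,interpolation=cv2.INTER_CUBIC))
E
```

```text
bore [0.4958 0.0985 0.1392] err in view axes mm [-70.8  -0.1  -0.7]
shift cm [ 0.01 -0.08 -7.1 ] rotvec deg [-0.17 -0.1   0.08] w 0.043640732647337435 F [ 0.3 -0.5 -2.6] t 13.7
[[275.03731758 219.83711241]
 [329.1169772  299.79293453]] [[282.31713582 198.92851481]
 [301.46786646 287.98102999]]
```

View pics/s10.png

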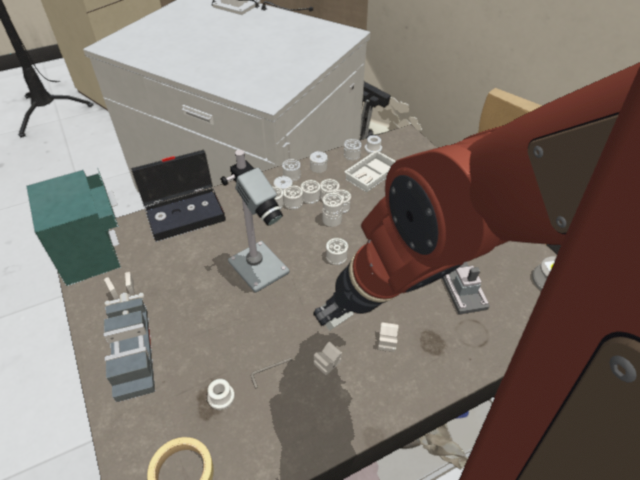

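View pics/t10.png

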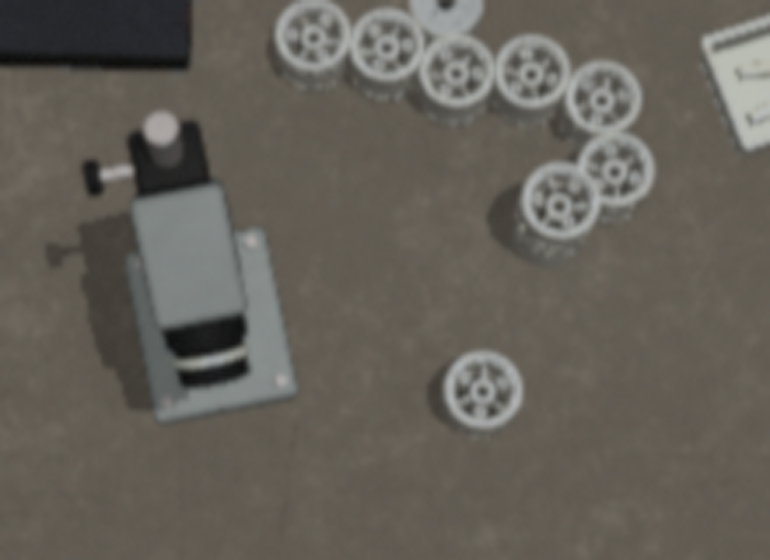

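```bash
python3 - <<'E'
from tgt import *
s=cv2.imread("pics/s10.png")
v=[.7457,.1469,.191];a=v[2]
Rv=R.from_euler('ZY',[a,-np.radians(25)]).as_matrix();lens=plan(v,[(-.1,0,.212)])[0]
def ov(c,im,x0,y0,w,h,k,out):
    im=cv2.resize(im[y0:y0+h,x0:x0+w],None,fx=k,fy=k,interpolation=cv2.INTER_CUBIC)
    th=np.linspace(0,2*np.pi,60)
    for r in(.018,.021):
        for d in (0,.03):
            P=lens+d*Rv[:,0]+r*(np.cos(th)[:,None]*Rv[:,1]+np.sin(th)[:,None]*Rv[:,2])
            q=((proj(c,P)+.5-[x0,y0])*k).astype(int);cv2.polylines(im,[q],True,(0,0,255) if r<.02 else (0,255,0),1)
    P=plan(v,[(0,0,.014),(0,0,.3)]);q=((proj(c,P)+.5-[x0,y0])*k).astype(int);cv2.polylines(im,[q],False,(255,0,0),1)
    e=-.0149;P=plan(v,[(e-.055,-.045,.014),(e-.055,.045,.014),(e+.055,.045,.014),(e+.055,-.045,.014)]);q=((proj(c,P)+.5-[x0,y0])*k).astype(int);cv2.polylines(im,[q],True,(0,255,255),1)
    cv2.imwrite(out,im)
ov(SC,s,220,140,80,155,3.8,"pics/ovs.png"); ov(TOP,cv2.imread("pics/top0.png"),230,110,85,105,5.5,"pics/ovt.png")
E
```

```text
(no output)
```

View pics/ovs.png

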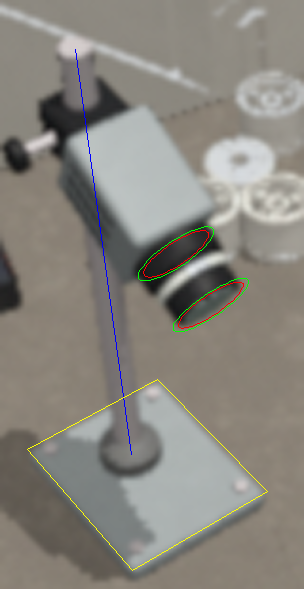

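View pics/ovt.png

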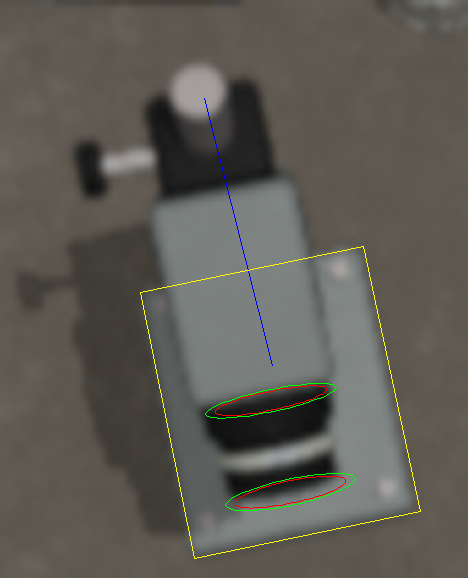

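The overlays fit the camera to about 1.5 px. The top view asks for a further 1.5 mm or so in +y, and I'll split the difference. The loose things are untouched and the way is clear, so I'll advance along the line of sight.

```bash
python3 - <<'E'
from tgt import *
tgt([.7462,.1482,.191])
E
```

```text
bore [0.4964 0.0982 0.1396] err in view axes mm [-70.8  -1.7  -0.2]
shift cm [ 0.17 -0.03 -7.09] rotvec deg [-0.12 -0.14  0.06] w 0.04314380100802672 F [-0.3 -0.2 -2.1] t 13.8
```

Emit:
move_arm([
  [[0, 0, -1], [0, 0, 0], 0],
  [[0.1, 0, -2.2], [0, 0, 0], 0],
  [[0.2, 0, -3.5], [0, 0, 0], 0],
  [[0.2, 0, -4.8], [0, 0, 0], 0],
  [[0.2, 0, -6], [0, 0, 0], 0],
  [[0.2, 0, -6.7], [0, 0, 0], 0],
  [[0.2, 0, -7.1], [0, 0, 0], 0],
  [[0.2, 0, -7.1], [0, 0, 0], 0],
  [[0.2, 0, -7.1], [0, 0, 0], 0],
  [[0.2, 0, -7.1], [0, 0, 0], 0],
])

```text
t: 15.05
ee_pos: [0.5641, 0.1144, 0.1149]
eef_rot: [-0.343, 0.536, 0.65, -0.415]
force: [0.8, -0.5, -2.8]
gripper_width: 0.0432
```

```bash
python3 - <<'E'
from tgt import *
from cell import camera
lens,Rv,b,Rb=tgt([.7462,.1482,.191])
def show(c,n,x0,y0,w,h,k):
    im=camera(n)['image'][:,:,::-1];im=cv2.resize(im[y0:y0+h,x0:x0+w],None,fx=k,fy=k,interpolation=cv2.INTER_CUBIC)
    C=[b+y*.022*Rb[:,1]+z*.03*Rb[:,2] for y,z in((-1,-1),(1,-1),(1,1),(-1,1))]
    cv2.polylines(im,[((proj(c,C)+.5-[x0,y0])*k).astype(int)],True,(0,0,255),1)
    q=((proj(c,[b,lens])+.5-[x0,y0])*k).astype(int);cv2.line(im,tuple(map(int,q[0])),tuple(map(int,q[1])),(0,255,0),1)
    cv2.imwrite(f"pics/{n}11.png",im)
show(SC,"scene",220,140,170,200,3.0);show(TOP,"top",220,100,180,190,3.1)
c,im=wcam();cv2.imwrite("pics/w11.png",im)
E
```

```text
bore [0.5585 0.113  0.1693] err in view axes mm [-0.5  1.  -0.2]
shift cm [-0.12 -0.02 -0.06] rotvec deg [-0.12 -0.08  0.1 ] w 0.04320724112129162 F [ 0.8 -0.5 -2.8] t 15.05
```

View pics/scene11.png

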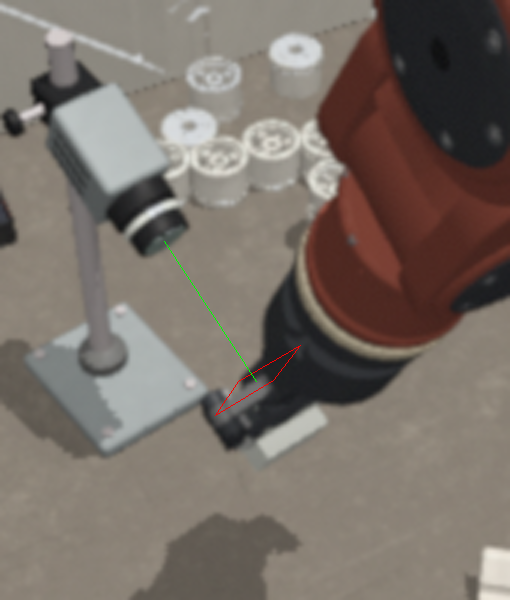

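View pics/top11.png

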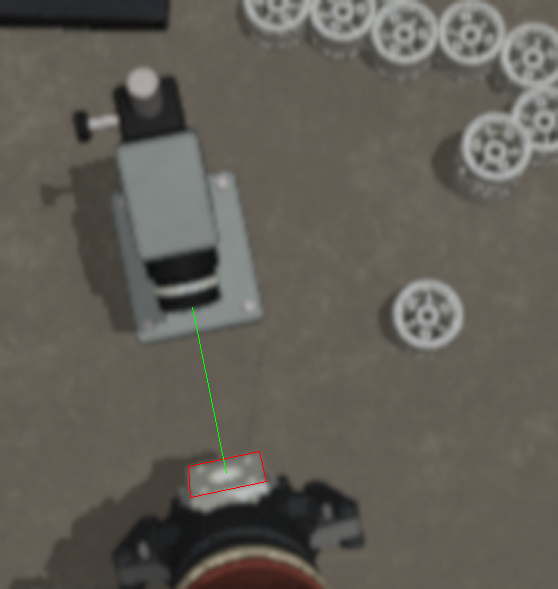

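View pics/w11.png

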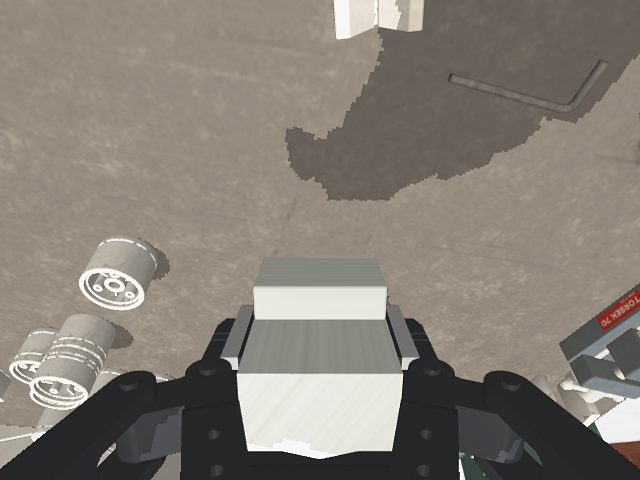

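In the top view the bored face lies in the predicted outline at about (228,475), and the line of sight meets the lens. In the wrist view the block is exactly where it was just after the lift, so it hasn't slipped. Handing in.

```bash
python3 - <<'E'
from cell import env
import numpy as np
o=env.get_obs();print(np.abs(o['joint_velocities']).max());print(env.finish_job())
o=env.get_obs();print(o['t'],o['ee_pos'],o['gripper_width'])
E
```

```text
0.0012708145453878246
the job is handed in; nothing more can be done
None
the job is handed in; nothing more can be done
```

I handed the job in at about 15 s with the block held in front of the camera. The simulator gives no verdict, so what follows rests on my own checks.

- **Jaw and lift:** I slid the jaw back about 28 mm by its tab, gripped the block on its plain y faces (opening about 43 mm) and lifted it clear. I then brought it in along the line of sight.
- **Final pose:** The computed bore error was about (-0.5, 1.0, -0.2) mm in the view axes, with orientation within 0.2° of target. Both depend on my image estimate of the camera pose, which I trust to about 3–4 mm and 1–2°.
- **Last pictures:** The top view shows the face where predicted and on the line to the lens. The wrist view shows no slip in the fingers, and the arm was still.
- **Loose things and camera:** Nothing came near the camera or the loose things, and those in view looked unmoved. I didn't measure each one against its start position.

**Checks that disagreed:**
- **Finger tips:** They measured about 36 mm behind the stated TCP, so my first close went shut above the tab without touching anything. I corrected for this in the later grasps.
- **Lens position:** The scene and top views differed by about 2 mm, and I took a value between them.
- **Bored face:** In the scene view it was nearly edge-on, so that view could not confirm the face.

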